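# Flip the length stop down and butt the batten against it

## Robot

A 6-joint arm with a two-finger parallel gripper is mounted at the origin on a cart in front of the work surface, level with it; the furniture and walls round the work are solid. World frame = base frame: x ahead of the robot, y to its left, z up, the work surface at z = 0. Lengths are in m, angles in degrees, forces in N, time in s.
With the tool pointing down it reaches from about 0.25 to 0.725 m from the base axis. Payload 9.7 kg.
Tool frame: the origin (TCP) lies between the finger pads; the fingertips stand 22 mm ahead of it and the grasp point (between the pads) lies 3 mm ahead of it; z points along the fingers, y is the line along which they close (so a half turn about z gives the same grasp; the last joint's range is limited). The gripper opens to 85 mm and grips with 20 to 120 N. Pads are 22 mm wide; open, the fingers measure 114 mm over their backs; the gripper's body (76 mm by 85 mm) begins 54 mm behind the grasp point. The pads swing forward as they close: fully open they stand 13 mm farther back than shut.
Start: joints at [-74.714, 4.979, 10.078, 95.1, 0, 90], TCP at [0.145, -0.531, 0.253] pointing down, gripper open.
Joint ranges: [-179.16, 179.16], [-48.56, 103.87], [-65.8, 70.77], [-126.05, 130.52], [-82.76, 87.17], [-180, 180]. Speed limits (degrees/s): [127.2, 127.2, 147.25, 180, 180, 180].

## Interface

Orientations are given as [roll, pitch, yaw] about the fixed x, y, z axes, in that order (R = Rz(yaw) Ry(pitch) Rx(roll)).
In Python, from workcell import bot, viewer, finder gives the robot as it stands.
- The arm moves only by the tool move_arm, never from a script. Its arguments are lists of equal length, an entry for each row: "offset": the shift along the tool's x, y, z in cm, a list of three; "twist": the turn, a rotation vector about the tool's x, y, z in rad, a list of three; "grip": the opening, from 0 (shut) to 1 (fully open). In form: {"offset": [[x, y, z], ...], "twist": [[ax, ay, az], ...], "grip": [grip, ...]}. A call has 1 to 5 rows; each row shifts and turns the commanded pose from where the row before left it, along the tool's axes as they then stand; what a row does not reach is not made up. A row lasts 1/10 s, in which the tool goes at most 50 mm and 8.59 degrees, less where a joint would pass 70% of its speed; a pose out of reach is approached as far as the arm can. A call is refused whole if a number of a shift passes 5 or a number of a turn 0.15, either way. A call with a gripper value outside its range is refused whole. The fingers move at their own pace and stop on an object; "force" is the grip in N (left out, the last holds). Time passes only in rows, so rows that do not move let the fingers close. It gives the time, the measured TCP pose, the force, the opening and the grip force at its end, in the units of the state.
- bot.get_obs(): the state, without advancing time (a new reading comes with each control period).
- viewer.camera(name): name is "side" or "top" or "wrist"; returns a dict with "color" (480x640x3 uint8, red, green, blue), "depth" (480x640 float32, m along the optical axis (not along the pixel's ray), 0 where there is no reading), "vfov" (degrees; the focal length in pixels is half the picture's height over the tangent of half this angle, whatever the lens; pixels are square), "cx", "cy" (the principal point, pixels), "position" and "attitude" of the camera in the world; the wrist camera has in their place "tool_from_camera" (4x4, takes a point from camera to tool coordinates, whose origin is the TCP and whose axes are the flange's). Camera axes: x right, y down, z forward; pixel columns grow to the right and rows downward; lengths in m; the calibration is good to about 2 mm. A picture is of the moment at which its call begins: read the wrist's pose just before it.
- bot.job_done(): hands the job in; it is judged then, once.
Trained networks look in a picture, given as the dict that the camera call returned (one of the last four; its "shot" number tells which), for a name from the list of things; names that differ only in an ending like _2 or _b are one class to them, and where a whole thing is asked for, a point or a joint stands for the part that bears it (a point fixed in the world has none). Each returns a list of dicts, best first, with "p" (0 to 1); they miss things now and then, are a little off and sometimes report something else, mostly with a low value. They report only what shows in the picture. A call takes as long as a camera call.
- finder.boxes_of(picture, thing): "position" ([column, row] in pixels, amid what is visible of it).
- finder.pinpoint(picture, thing): "position" ([column, row] in pixels: a listed point, or the origin of a listed thing).
The state is a dict: "time": time; "q": joint angles; "qd": joint speeds; "joint_efforts": joint torques, N m; "ee_pos": TCP position; "tcp_rot": TCP orientation; "wrist_force": force on the tool from outside, world axes, zero at the start; "torque": the same for the moment, N m; "opening": finger opening in m; "grasp_force": force on a finger pad.
Only numpy, scipy, OpenCV 4.12 (cv2) and the standard library are available. Lean on these libraries where they do the work, as an engineer would, in place of code of your own. Each camera call takes 0.05 s, during which the arm holds its last target. There are 200 camera calls.

## Task

Set the small batten up on the crosscut board for sawing to length: tip the flip stop's arm forward just past its snap point and let its own spring throw it down, then slide the batten flat along the fence and press its end against the stop's screw for half a second with a steady push of about 5 N, so that the arm's side play is taken up. The stop carriage is only nipped up and already set to length, so be gentle: do not shift it, force the arm, push the arm down or ram the batten, and leave the other things on the bench alone.

Things in the scene. Friction and masses are not known exactly. Their poses are not given: they have to be found in the camera images.
- crosscut_board: Fixed plywood crosscut board, top 18 mm above the bench, x -115 to 52, y -200 to 140 mm. Origin on the bench under the fence's front face, at the saw kerf (a slot across board and fence). x points across it, away from the robot; y along the fence to the left; z up. The aluminium fence fills x 0 to 30 mm, to 50 mm above the bench. Flip stop on the fence at right; batten in front, left of the stop.
- stop_pin (a point): Middle of the flip stop's hinge pin, 66 mm above the bench, 6 mm behind the fence's front face; axes as the board's. Lugs hold the pin: outer faces 19 mm either side, tops 9 mm above it. The steel carriage reaches 20 mm left, 72 mm right; a black knob, 32 mm across, 50 mm to the right, tops out 8 mm above the pin. It is lightly tightened: about 8 N along the fence shifts the carriage.
- stop_arm (a joint): Angle of the stop arm, rad: 0 up (leans back 15 degrees from upright, away from the robot), 1.83 down on its rest (bar level, towards the robot). An over-centre spring holds it at both ends; the snap point, 0.55 to 1.05, varies and is not measured. Some 3 to 6 N on the back of the bar, 20 to 40 mm above the pin, towards the robot tips it; past the snap point it runs away by itself.
- stop_tip (a point): Outer end (mid-width) of the arm's steel bar, 42 mm from the pin; bar 20 mm wide along the fence, 12 mm thick. Here a foot, 24 x 20 mm, goes off square: towards the robot when up; when down it hangs 12 to 36 mm in front of the fence, 4 mm clear of the board. The arm has up to 5 mm of loose side play along its pin (under 1 N) before it bears firmly on a lug.
- batten_center (a point): Centre of the loose fir batten: 45 mm (its x) by 110 mm (its y) by 20 mm high, 0.05 kg, lying on the board, centre 28 mm above the bench. Its x axis points across it to the fence, y along it away from the stop, z up. It starts skewed up to 0.2 rad and some 20 to 40 mm clear of the fence.
- stop_carriage (a joint): Position of the stop carriage along the fence, m, growing to the robot's left.
- tape_measure: Yellow tape measure, 69 x 94 x 37 mm, to the right of the board; leave alone. Origin under its centre.
- pine_block: Larger pine offcut, 68 x 160 x 36 mm, on the bench to the right of the board, not the work; leave alone. Origin under its centre.
- try_square: Try square, 125 x 219 x 19 mm, to the left of the board; leave alone. Origin under its centre.
- batten: The fir batten as a solid; origin under its middle, axes as for batten_center.
- stop_foot (a point): Middle of the foot's outer end, on the stop arm. A brass micro-adjusting screw (head 11 mm across) runs through the foot along the fence; with the arm down its head faces the batten's end, 30 mm above the bench. The head stands 3 to 15 mm proud of the foot's left side: differs each time and is not measured, so the place where the batten comes up firm must be felt.

How it is judged (in metres and radians):
On the way, in this order (a step that is already met when the one before it is completed fails the run):
1. the stop arm has snapped over and lies down on its rest (value of joint stop_arm above 1.72 rad), for 0.2 s.
2. the batten lies flat along the fence and its end is pressed against the stop arm's screw with more than 3 N, the arm's side play taken up to the right (value of joint stop_arm above 1.72 rad and x of batten_center in the frame of crosscut_board above -0.0245 m and angle between the y axis of batten_center and the y axis of crosscut_board, either way round below 0.025 rad and y of stop_tip in the frame of stop_pin below -0.001 m and y of batten_center in the frame of stop_tip below 0.0815 m and contact force between batten and stop_arm above 3 N), for 0.4 s.
At the end, for the whole second after the job is handed in: Arm down on its rest and pushed to the right end of its side play; batten flat on the board, within 2 mm of the fence and 0.025 rad of parallel, still up to the screw (centre at most 81.5 mm along the fence from the arm's middle); carriage within 1.5 mm of where it was set (value of joint stop_arm above 1.72 rad and x of batten_center in the frame of crosscut_board above -0.0245 m and angle between the y axis of batten_center and the y axis of crosscut_board, either way round below 0.025 rad and y of stop_tip in the frame of stop_pin below -0.001 m and y of batten_center in the frame of stop_tip below 0.0815 m and angle between batten_center's own z axis and vertical below 0.03 rad and height (world z) of batten_center below 0.03 m and distance of stop_pin from where it was at the start of the episode below 0.0015 m); the robot touches nothing.
It fails at once if the stop carriage is shifted along the fence by 1.5 mm or more (distance of stop_pin from where it was at the start of the episode above 0.0015 m).
It fails at once if the gripper forces the stop arm (more than 15 N) (contact force between the fingers and stop_arm above 15 N).
It fails at once if the gripper presses the stop arm down towards its rest, or on it, instead of letting the spring throw it (value of joint stop_arm above 1.4 rad and contact force between the fingers and stop_arm above 2 N).
It fails at once if the batten is rammed against the board, fence or stop (more than 30 N) (contact force between batten and crosscut_board above 30 N).
It fails at once if a bystander is moved by more than 10 mm (distance of any of tape_measure, pine_block, try_square from where it was at the start of the episode above 0.01 m).
It also fails if it takes over 64 s, if anything falls off the work surface, if the arm or the gripper's body presses on something with over 40 N, if the wrist force passes 120 N, or if a joint passes its speed limit or range.

## Working session

There is one attempt and no reset: what is moved stays moved. The work goes in short steps, Python scripts to look and compute and a tool call to move; the robot and the scene stay as the last step left them, time stands still between calls to the robot, and variables do not carry over. Pictures are saved under pics/ and viewed, at most 10 in all, crops included, and the job is handed in when it is done.

Besides the shell and the picture viewer there is one more tool, called after ">>>" in YAML: its name, and indented under it one key for each argument. move_arm: Moves the arm, as the interface text tells. Its arguments: {"type":"object","properties":{"offset":{"type":"array","items":{"type":"array","items":{"type":"number"}}},"twist":{"type":"array","items":{"type":"array","items":{"type":"number"}}},"grip":{"type":"array","items":{"type":"number"}},"force":{"type":"number"}},"required":["offset","twist","grip"]}

```bash
mkdir -p pics
cat > h.py <<'E'
import numpy as np, cv2
from scipy.spatial.transform import Rotation as R
from workcell import bot, viewer, finder
def cam(n):
    o=bot.get_obs(); c=viewer.camera(n); c['o']=o
    return c
def pose(c):
    if 'tool_from_camera' in c:
        T=np.eye(4);T[:3,:3]=R.from_euler('xyz',c['o']['tcp_rot'],degrees=True).as_matrix();T[:3,3]=c['o']['ee_pos']
        T=T@np.array(c['tool_from_camera']);return T[:3,:3],T[:3,3]
    a=np.array(c['attitude'])
    if a.shape==(3,3): M=a
    elif a.size==4: M=R.from_quat(a).as_matrix()
    else: M=R.from_euler('xyz',a,degrees=True).as_matrix()
    return M,np.array(c['position'])
def ray(c,p):
    f=240/np.tan(np.radians(c['vfov'])/2);M,t=pose(c)
    return M@np.array([(p[0]-c['cx'])/f,(p[1]-c['cy'])/f,1]),t
def atz(c,p,z):
    d,t=ray(c,p);return t+d*(z-t[2])/d[2]
def dep(c,p):
    d,t=ray(c,p);return t+d*c['depth'][int(p[1]),int(p[0])]
def proj(c,P):
    f=240/np.tan(np.radians(c['vfov'])/2);M,t=pose(c);q=M.T@(np.array(P)-t);return q[:2]/q[2]*f+[c['cx'],c['cy']]
def save(c,n): cv2.imwrite('pics/'+n,cv2.cvtColor(c['color'],cv2.COLOR_RGB2BGR))
E
python3 - <<'E'
from h import *
np.set_printoptions(precision=4,suppress=True)
ims=[]
Z=dict(crosscut_board=0,stop_pin=.066,stop_tip=.107,batten_center=.028,batten=.018,stop_foot=.1,tape_measure=0,pine_block=0,try_square=0)
o=bot.get_obs();print(o)
for n in['top','side']:
    c=cam(n);save(c,n+'1.png');print(n,c['vfov'],c.get('position'),c.get('attitude'))
    for k,z in Z.items():
        for r in finder.pinpoint(c,k)[:2]: print(k,r['p'],r['position'],atz(c,r['position'],z),dep(c,r['position']))
E
```

```text
{'time': 0.0, 'q': array([-74.7133,   5.0117,  10.0355,  95.0981,  -0.0012,  90.0023]), 'qd': array([ 0.0811, -0.1766,  0.0369, -0.0411, -0.0619, -0.0595]), 'joint_efforts': array([ -0.0015, -52.0385,  46.4808,   0.0161,  -0.0002,  -0.    ]), 'ee_pos': array([ 0.145 , -0.5304,  0.2526]), 'tcp_rot': array([-179.9256,    0.0012,   15.2843]), 'wrist_force': array([-0.271 ,  0.3276,  0.0678]), 'torque': array([-0.0315, -0.0184,  0.0641]), 'grasp_force': 0.0, 'opening': 0.08594654670437038}
top 48.886826380054565 [ 0.4681 -0.0304  1.3328] [-175.8391   -0.222   -91.5658]
crosscut_board 0.98 [320.3, 243.0] [ 0.5574 -0.0262  0.    ] [ 0.5569 -0.0263  0.0072]
stop_pin 0.68 [302.3, 264.4] [0.5027 0.0181 0.066 ] [0.5034 0.019  0.0421]
stop_pin 0.56 [361.4, 241.5] [ 0.5539 -0.1254  0.066 ] [ 0.5506 -0.1217  0.1146]
stop_tip 0.59 [363.9, 235.9] [ 0.564  -0.1285  0.107 ] [ 0.5637 -0.1282  0.1111]
batten_center 0.75 [302.0, 264.1] [0.5045 0.0202 0.028 ] [0.5041 0.0197 0.0422]
batten 0.82 [302.4, 265.7] [0.5008 0.0197 0.018 ] [0.5003 0.0189 0.0384]
stop_foot 0.58 [363.4, 253.4] [ 0.5236 -0.1266  0.1
[... 627 characters left out ...]
214.2] [ 0.569  -0.1348  0.107 ] [ 0.5948 -0.3151 -0.0007]
stop_tip 0.28 [337.6, 217.8] [ 0.5265 -0.1235  0.107 ] [ 0.5268 -0.1263  0.1053]
batten_center 0.77 [340.5, 280.0] [0.5009 0.0224 0.028 ] [0.4998 0.0348 0.0381]
batten 0.8 [338.1, 283.3] [0.5061 0.0231 0.018 ] [0.5041 0.045  0.0361]
stop_foot 0.7 [337.8, 216.7] [ 0.5278 -0.1405  0.1   ] [ 0.5262 -0.1252  0.1092]
tape_measure 0.73 [355.0, 204.8] [ 0.4998 -0.3863  0.    ] [ 0.4989 -0.3706  0.0088]
pine_block 0.62 [316.1, 194.5] [ 0.6296 -0.4346  0.    ] [ 0.6224 -0.3891  0.0246]
pine_block 0.23 [338.6, 281.1] [ 0.5079 -0.0072  0.    ] [0.5036 0.0392 0.0379]
try_square 0.73 [314.2, 408.2] [0.5105 0.3498 0.    ] [ 0.5106  0.3492 -0.0009]
```

```bash
python3 -c "
import cv2,numpy as np
a=cv2.imread('pics/top1.png');b=cv2.imread('pics/side1.png')
cv2.imwrite('pics/both1.png',np.vstack([cv2.resize(a,(400,300)),cv2.resize(b,(400,300))]))"
```

```text
(no output)
```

View pics/top1.png

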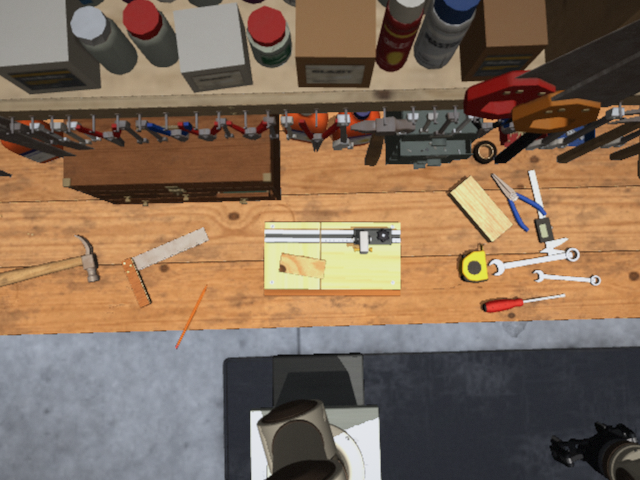

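View pics/side1.png

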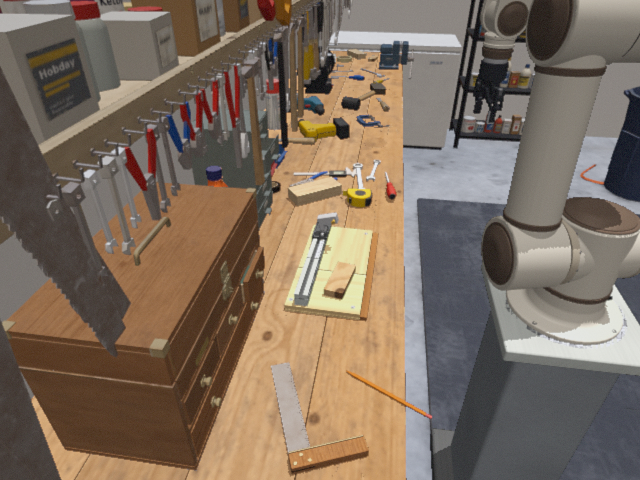

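Top view: board spans columns 265–400 and rows 222–290, fence near row 235, stop arm at (363,242), batten at (302,265), bystanders well clear. The side view agrees. I'm moving above the stop now.

>>> move_arm:
  offset:
    - [0,0,0]
    - [0,0,0]
    - [3.5,-4,-1]
    - [3.5,-4,-1]
    - [3.5,-4,-1]
  twist:
    - [0,0,0.1335]
    - [0,0,0.1335]
    - [0,0,0]
    - [0,0,0]
    - [0,0,0]
  grip: [0,0,0,0,0]

```text
time: 1.5
ee_pos: [0.2427, -0.4184, 0.2812]
tcp_rot: [-180.0, -0.0, -0.1]
wrist_force: [0.8, -0.3, 1.0]
opening: 0.0127
grasp_force: 0.0
```

>>> move_arm:
  offset:
    - [3.5,-4,-1]
    - [3.5,-4,-1]
    - [3.5,-4,0]
    - [3.5,-4,0]
    - [3.5,-4,0]
  twist:
    - [0,0,0]
    - [0,0,0]
    - [0,0,0]
    - [0,0,0]
    - [0,0,0]
  grip: [0,0,0,0,0]

```text
time: 2.0
ee_pos: [0.4066, -0.231, 0.2999]
tcp_rot: [180.0, -0.0, -0.0]
wrist_force: [1.6, -1.1, 0.9]
opening: 0.0001
grasp_force: 0.0
```

>>> move_arm:
  offset:
    - [3.5,-4,0]
    - [3.0,-4,0]
    - [2,-4,0]
    - [0,0,0]
  twist:
    - [0,0,0]
    - [0,0,0]
    - [0,0,0]
    - [0,0,0]
  grip: [0,0,0,0]

```text
time: 2.4
ee_pos: [0.4904, -0.1111, 0.2989]
tcp_rot: [-179.9, 0.0, 0.3]
wrist_force: [0.2, -0.5, -0.1]
opening: 0.0004
grasp_force: 0.0
```

```bash
cat > look.py <<'E'
from h import *
import sys
np.set_printoptions(precision=4,suppress=True)
Z=dict(crosscut_board=0,stop_pin=.066,stop_tip=.107,batten_center=.028,stop_foot=.1)
c=cam('wrist');save(c,sys.argv[1]);print(c['o']['ee_pos'],c['o']['tcp_rot'],c['o']['wrist_force'],c['o']['time'],pose(c))
for k,z in Z.items():
    for r in finder.pinpoint(c,k)[:2]: print(k,r['p'],r['position'],atz(c,r['position'],z),dep(c,r['position']))
np.savez('last.npz',d=c['depth'],c=c['color'])
# world point cloud
f=240/np.tan(np.radians(c['vfov'])/2);M,t=pose(c)
u,v=np.meshgrid(np.arange(640),np.arange(480));d=c['depth']
P=np.stack([(u-c['cx'])/f*d,(v-c['cy'])/f*d,d],-1)@M.T+t
np.save('pc.npy',P)
m=(abs(P[...,2]-.038)<.004)&(d>0)&(P[...,0]<.55)
n,l,s,ce=cv2.connectedComponentsWithStats(m.astype(np.uint8))
for i in range(1,n):
    if s[i,4]>800:
        q=P[l==i][:,:2]; print('z38 blob',s[i],cv2.minAreaRect((q*1000).astype(np.float32)),P[l==i].mean(0))
m=(abs(P[...,2]-.050)<.004)&(d>0)
n,l,s,ce=cv2.connectedComponentsWithStats(m.astype(np.uint8))
for i in range(1,n):
    if s[i,4]>800:
        q=P[l==i][:,:2]; print('z50 blob',s[i],cv2.minAreaRect((q*1000).astype(np.float32)))
E
python3 look.py w1.png
```

```text
[ 0.4904 -0.1111  0.2989] [-179.9358    0.0224    0.2915] [ 0.1792 -0.5238 -0.1285] 2.4 (array([[ 0.0055, -0.9523, -0.305 ],
       [-1.    , -0.0057, -0.0003],
       [-0.0014,  0.305 , -0.9524]]), array([ 0.5672, -0.1107,  0.4193]))
crosscut_board 0.63 [236.1, 124.9] [ 0.5587 -0.0238  0.    ] [ 0.5597 -0.0343  0.0505]
stop_pin 0.75 [334.8, 122.8] [ 0.5623 -0.1265  0.066 ] [ 0.5629 -0.1246  0.1079]
stop_tip 0.59 [341.1, 109.2] [ 0.5732 -0.1294  0.107 ] [ 0.5732 -0.1295  0.1057]
batten_center 0.6 [192.4, 181.6] [0.5022 0.0195 0.028 ] [0.5039 0.0161 0.0382]
stop_foot 0.71 [338.5, 167.5] [ 0.5268 -0.1288  0.1   ] [ 0.5289 -0.1279  0.1165]
z38 blob [ 135  153  111   63 4750] ((500.6061706542969, 19.695613861083984), (110.2143325805664, 45.47396469116211), 79.11852264404297) [0.5014 0.0197 0.0379]
z38 blob [ 565  161   68   70 3398] ((489.2633972167969, -401.045166015625), (71.66114807128906, 61.80320358276367), 4.88493537902832) [ 0.4898 -0.4037  0.036 ]
z50 blob [  78   88  149   18 1765] ((584.4758911132812, 42.15339660644531), (135.0308380126953, 10.477530479431152), 88.31863403320312)
z50 blob [ 228   94   87   15 1026] ((581.2024536132812, -67.5693588256836), (79.6922836303711, 10.414955139160156), 88.27787017822266)
z50 blob [  81  111  146   17 1663] ((564.98095703125, 43.214439392089844), (135.65594482421875, 10.575617790222168), 88.19727325439453)
z50 blob [229 116  84  15 931] ((561.6686401367188, -66.59915924072266), (78.60769653320312, 10.527511596679688), 88.30586242675781)
```

View pics/w1.png

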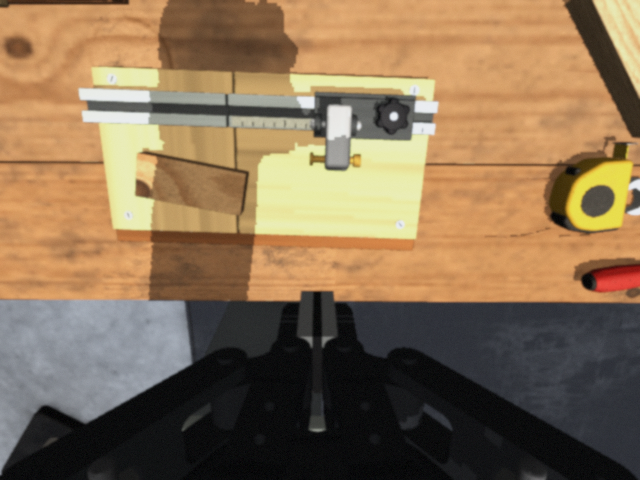

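The wrist view shows the arm up at (340,120), its foot with the brass screw at (338,160), the knob at (393,116), and the batten at (192,182), skewed about 11°. The fence yaw is about −1.7°. Next I'll go behind the bar.

>>> move_arm:
  offset:
    - [4,0.7,0]
    - [4,0.5,0]
    - [3.5,0.5,4]
    - [0,0,4]
    - [0,0,4]
  twist:
    - [0,0,0.035]
    - [0,0,0]
    - [0,0,0]
    - [0,0,0]
    - [0,0,0]
  grip: [0,0,0,0,0]

```text
time: 3.2
ee_pos: [0.6012, -0.136, 0.1798]
tcp_rot: [-180.0, 0.0, -2.1]
wrist_force: [0.2, 0.9, 0.2]
opening: -0.0001
grasp_force: 0.0
```

>>> move_arm:
  offset:
    - [0,0,3]
    - [0,0,0]
    - [0,0,0]
  twist:
    - [0,0,0]
    - [0,0,0]
    - [0,0,0]
  grip: [0,0,0]

```text
time: 3.5
ee_pos: [0.6006, -0.1354, 0.153]
tcp_rot: [180.0, -0.0, -2.1]
wrist_force: [0.4, -0.3, -0.2]
opening: -0.0003
grasp_force: 0.0
```

```bash
python3 look.py w2.png|grep -v blob
```

```text
[ 0.6006 -0.1354  0.153 ] [179.9983  -0.0081  -2.0991] [ 0.3923 -0.251  -0.1542] 3.5 (array([[-0.0362, -0.9519, -0.3043],
       [-0.9993,  0.0344,  0.0113],
       [-0.0003,  0.3045, -0.9525]]), array([ 0.6773, -0.1381,  0.2735]))
crosscut_board 0.94 [180.6, 279.1] [ 0.5591 -0.0257  0.    ] [ 0.5809 -0.0464  0.0503]
batten_center 0.68 [122.4, 365.9] [0.5004 0.0183 0.028 ] [0.5077 0.0118 0.0382]
stop_foot 0.83 [307.7, 407.1] [ 0.5211 -0.1272  0.1   ] [ 0.5917 -0.1321  0.1783]
```

View pics/w2.png

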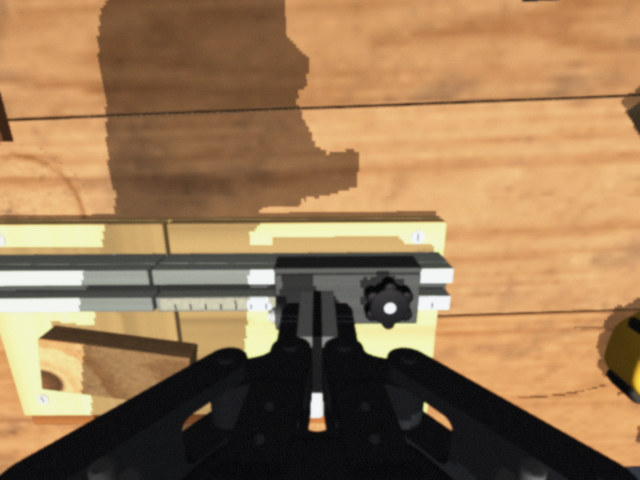

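The fingers are above and behind the bar and clear of the knob at (389,303). I'll shift 7 mm left and 5 mm back, then descend.

>>> move_arm:
  offset:
    - [0.5,-0.7,0]
    - [0,0,1.5]
    - [0,0,1.5]
    - [0,0,1.2]
    - [0,0,0]
  twist:
    - [0,0,0]
    - [0,0,0]
    - [0,0,0]
    - [0,0,0]
    - [0,0,0]
  grip: [0,0,0,0,0]

```text
time: 4.3
ee_pos: [0.6048, -0.1273, 0.1068]
tcp_rot: [-180.0, 0.3, -2.0]
wrist_force: [0.6, -0.1, -0.8]
opening: 0.0001
grasp_force: 0.0
```

>>> move_arm:
  offset:
    - [-0.5,0,0]
    - [-0.3,0,0]
    - [-0.2,0,0]
    - [-0.2,0,0]
    - [0,0,0]
  twist:
    - [0,0,0]
    - [0,0,0]
    - [0,0,0]
    - [0,0,0]
    - [0,0,0]
  grip: [0,0,0,0,0]

```text
time: 4.8
ee_pos: [0.5941, -0.1273, 0.1105]
tcp_rot: [180.0, -0.0, -2.0]
wrist_force: [-0.3, -0.4, 0.2]
opening: -0.0003
grasp_force: 0.0
```

>>> move_arm:
  offset:
    - [-0.2,0,0]
    - [-0.2,0,0]
    - [-0.2,0,0]
    - [0,0,0]
  twist:
    - [0,0,0]
    - [0,0,0]
    - [0,0,0]
    - [0,0,0]
  grip: [0,0,0,0]

```text
time: 5.2
ee_pos: [0.5886, -0.127, 0.1104]
tcp_rot: [180.0, -0.1, -2.0]
wrist_force: [2.9, -0.2, -0.3]
opening: -0.0005
grasp_force: 1.6
```

>>> move_arm:
  offset:
    - [-0.2,0,0]
    - [-0.2,0,0]
    - [0,0,0]
  twist:
    - [0,0,0]
    - [0,0,0]
    - [0,0,0]
  grip: [0,0,0]

```text
time: 5.5
ee_pos: [0.5844, -0.1269, 0.1106]
tcp_rot: [180.0, -0.1, -2.0]
wrist_force: [5.2, -0.2, 2.9]
opening: 0.0001
grasp_force: 1.9
```

>>> move_arm:
  offset:
    - [-0.2,0,0]
    - [-0.2,0,0]
    - [0,0,0]
  twist:
    - [0,0,0]
    - [0,0,0]
    - [0,0,0]
  grip: [0,0,0]

```text
time: 5.8
ee_pos: [0.5797, -0.1267, 0.1098]
tcp_rot: [-180.0, 0.0, -2.0]
wrist_force: [2.4, 0.6, 2.1]
opening: 0.0001
grasp_force: 1.2
```

>>> move_arm:
  offset:
    - [-0.2,0,0]
    - [-0.2,0,0]
    - [0,0,0]
  twist:
    - [0,0,0]
    - [0,0,0]
    - [0,0,0]
  grip: [0,0,0]

```text
time: 6.1
ee_pos: [0.576, -0.1266, 0.1102]
tcp_rot: [180.0, -0.0, -2.0]
wrist_force: [3.0, -0.0, 2.6]
opening: -0.0001
grasp_force: 1.5
```

>>> move_arm:
  offset:
    - [-0.2,0,0]
    - [-0.2,0,0]
    - [0,0,0]
  twist:
    - [0,0,0]
    - [0,0,0]
    - [0,0,0]
  grip: [0,0,0]

```text
time: 6.4
ee_pos: [0.5716, -0.1264, 0.1098]
tcp_rot: [-180.0, 0.1, -2.0]
wrist_force: [1.4, -0.4, 1.4]
opening: 0.0002
grasp_force: 0.7
```

```bash
python3 look.py w3.png|grep -v blob; python3 -c "
from h import *
c=cam('side');save(c,'s3.png')
for k in['stop_pin','stop_tip','stop_foot']:print(k,[(r['p'],r['position']) for r in finder.pinpoint(c,k)[:2]])"
```

```text
[ 0.5716 -0.1264  0.1098] [-179.9933    0.0689   -2.0197] [ 1.4373 -0.3702  1.4126] 6.4 (array([[-0.0348, -0.9515, -0.3056],
       [-0.9994,  0.033 ,  0.011 ],
       [-0.0004,  0.3058, -0.9521]]), array([ 0.6484, -0.129 ,  0.2301]))
crosscut_board 0.61 [163.1, 262.2] [ 0.5609 -0.0247  0.    ] [ 0.5799 -0.0474  0.05  ]
stop_tip 0.95 [321.4, 379.8] [ 0.5502 -0.1273  0.107 ] [ 0.5654 -0.1276  0.126 ]
batten_center 0.74 [92.3, 368.0] [0.5012 0.0192 0.028 ] [0.5082 0.0121 0.0377]
stop_foot 0.68 [322.0, 411.6] [ 0.5283 -0.127   0.1   ] [ 0.5287 -0.127   0.1004]
stop_foot 0.44 [164.2, 265.8] [ 0.5975 -0.0702  0.1   ] [ 0.5775 -0.0472  0.049 ]
stop_pin []
stop_tip []
stop_foot [(0.69, [342.2, 225.1])]
```

>>> move_arm:
  offset:
    - [-0.2,0,0]
    - [-0.1,0,0]
    - [0,0,0]
  twist:
    - [0,0,0]
    - [0,0,0]
    - [0,0,0]
  grip: [0,0,0]

```text
time: 7.2
ee_pos: [0.5689, -0.1263, 0.11]
tcp_rot: [-180.0, 0.0, -2.0]
wrist_force: [-0.2, 0.7, -0.5]
opening: 0.0001
grasp_force: 0.0
```

>>> move_arm:
  offset:
    - [-0.2,0,0]
    - [-0.1,0,0]
    - [0,0,0]
  twist:
    - [0,0,0]
    - [0,0,0]
    - [0,0,0]
  grip: [0,0,0]

```text
time: 7.5
ee_pos: [0.566, -0.1262, 0.1101]
tcp_rot: [-180.0, 0.0, -2.0]
wrist_force: [-0.0, 0.2, 0.2]
opening: 0.0002
grasp_force: 0.0
```

```bash
python3 look.py w4.png|grep -v blob; python3 -c "
from h import *
c=cam('side');save(c,'s4.png')
for k in['stop_pin','stop_tip','stop_foot']:print(k,[(r['p'],r['position']) for r in finder.pinpoint(c,k)[:2]])"
```

```text
[ 0.566  -0.1262  0.1101] [-179.9999    0.0098   -2.019 ] [-0.0169  0.2318  0.1687] 7.5 (array([[-0.0348, -0.9519, -0.3046],
       [-0.9994,  0.0331,  0.0109],
       [-0.0003,  0.3048, -0.9524]]), array([ 0.6427, -0.1288,  0.2305]))
crosscut_board 0.84 [164.5, 255.6] [ 0.5599 -0.0261  0.    ] [ 0.5778 -0.0482  0.0496]
crosscut_board 0.35 [316.6, 294.0] [ 0.5288 -0.1247  0.    ] [ 0.5757 -0.1264  0.0949]
stop_pin 0.74 [318.4, 297.5] [ 0.5595 -0.1267  0.066 ] [ 0.5754 -0.1271  0.0973]
stop_tip 0.56 [322.3, 386.4] [ 0.5413 -0.1274  0.107 ] [ 0.5625 -0.1277  0.1328]
batten_center 0.74 [89.4, 360.4] [0.5013 0.0201 0.028 ] [0.5081 0.0129 0.0378]
stop_pin [(0.69, [323.3, 227.4]), (0.39, [336.3, 279.9])]
stop_tip [(0.54, [336.8, 229.3])]
stop_foot [(0.77, [333.8, 243.8]), (0.16, [354.2, 202.6])]
```

The force went to zero and the networks now see the foot lower, so the arm has snapped. I'm lifting and going to the front of the batten, with a camera check on the way.

>>> move_arm:
  offset:
    - [0,0,-3]
    - [0,0,-3]
    - [-3.3,-3.5,0]
    - [-3.3,-3.5,0]
    - [-3.3,-3.5,0]
  twist:
    - [0,0,0]
    - [0,0,0]
    - [0,0,0]
    - [0,0,0]
    - [0,0,0]
  grip: [0,0,0.5,0.5,0.5]

```text
time: 8.5
ee_pos: [0.4699, -0.017, 0.17]
tcp_rot: [-180.0, -0.0, -2.1]
wrist_force: [0.1, 0.7, 0.4]
opening: 0.0423
grasp_force: 0.0
```

>>> move_arm:
  offset:
    - [-3.2,-3.6,0]
    - [0,0,0]
    - [0,0,0]
  twist:
    - [0,0,0]
    - [0,0,0]
    - [0,0,0]
  grip: [0.5,0.5,0.5]

```text
time: 8.8
ee_pos: [0.4401, -0.0008, 0.1706]
tcp_rot: [-179.2, -0.1, -0.6]
wrist_force: [0.4, -0.3, 0.5]
opening: 0.0427
grasp_force: 0.0
```

```bash
python3 look.py w5.png; python3 -c "
import numpy as np
P=np.load('pc.npy');m=(P[...,2]>.055)&(P[...,2]<.09)&(P[...,1]<-.1)&(P[...,1]>-.16)&(P[...,0]>.45)
print('arm',P[m].min(0),P[m].max(0))"
```

```text
[ 0.4401 -0.0008  0.1706] [-179.1502   -0.086    -0.5621] [ 0.355  -0.2509  0.525 ] 8.8 (array([[-0.0094, -0.9529, -0.303 ],
       [-0.9998,  0.0044,  0.0173],
       [-0.0151,  0.3031, -0.9528]]), array([ 0.5167, -0.0032,  0.2911]))
crosscut_board 0.59 [354.3, 53.4] [ 0.5596 -0.0256  0.    ] [ 0.5572 -0.0243  0.0168]
stop_pin 0.89 [553.6, 25.7] [ 0.562  -0.1256  0.066 ] [ 0.5605 -0.1217  0.0731]
stop_tip 0.95 [539.3, 114.9] [ 0.517  -0.1033  0.107 ] [ 0.5172 -0.1525  0.0167]
batten_center 0.97 [289.9, 142.7] [0.5007 0.0192 0.028 ] [0.5013 0.0183 0.0382]
stop_foot 0.64 [510.7, 92.6] [ 0.5272 -0.0921  0.1   ] [ 0.5302 -0.1172  0.0459]
z38 blob [  203    93   174    99 11665] ((500.52880859375, 19.862640380859375), (110.31346893310547, 45.17367935180664), 79.2043228149414) [0.5014 0.0201 0.0378]
z50 blob [ 124    0  237    7 1025] ((579.9105224609375, 42.40296173095703), (134.2330780029297, 2.591494083404541), 88.66436767578125)
z50 blob [ 363    0  150   57 4273] ((564.8189086914062, -68.84912109375), (83.83193969726562, 29.318626403808594), 88.78895568847656)
z50 blob [ 126   19  234   26 4906] ((564.927001953125, 42.85985565185547), (134.9309844970703, 10.911005973815918), 88.30921173095703)
arm [ 0.51904324 -0.15997577  0.0550053 ] [ 0.57659336 -0.10279043  0.07729988]
```

View pics/w5.png

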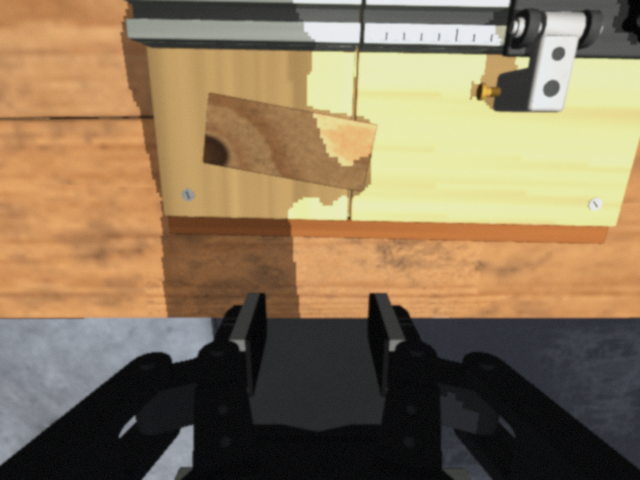

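The arm is down with its bar level at (553,60), the screw head is at (478,92), and the batten is at (290,143). Next I'll descend in front of the batten.

>>> move_arm:
  offset:
    - [0,-2.0,0]
    - [0,0,3]
    - [0,0,3]
    - [0,0,3]
    - [0,0,2]
  twist:
    - [0,0,0]
    - [0,0,0]
    - [0,0,0]
    - [0,0,0]
    - [0,0,0]
  grip: [0.5,0.5,0.5,0.5,0.5]

```text
time: 9.6
ee_pos: [0.4396, 0.0089, 0.0582]
tcp_rot: [-178.6, 0.1, 0.3]
wrist_force: [-0.2, 0.3, -0.2]
opening: 0.0426
grasp_force: 0.0
```

>>> move_arm:
  offset:
    - [0,0,0.5]
    - [0,0,0.5]
    - [0,0,0]
    - [0,0,0]
  twist:
    - [0,0,0]
    - [0,0,0]
    - [0,0,0]
    - [0,0,0]
  grip: [0.5,0.5,0.5,0.5]

```text
time: 10.0
ee_pos: [0.4409, 0.0088, 0.0514]
tcp_rot: [-178.6, -0.1, 0.3]
wrist_force: [-0.7, -0.4, -0.0]
opening: 0.0424
grasp_force: 0.0
```

```bash
python3 -c "
from h import *
o=bot.get_obs();print({k:o[k] for k in('q','ee_pos','tcp_rot','wrist_force')})"
```

```text
{'q': array([  0.3009187 ,  -9.1043815 , -25.99195433,  73.04083084,
         1.4169585 , 179.97550906]), 'ee_pos': array([0.44090914, 0.00881926, 0.05142281]), 'tcp_rot': array([-1.78583072e+02, -7.22019461e-02,  3.25402170e-01]), 'wrist_force': array([-0.66388057, -0.38246373, -0.03136444])}
```

Joint 6 is at its 180° limit. I'm lifting and giving the gripper a half turn.

>>> move_arm:
  offset:
    - [0,0,-4]
    - [0,0,0]
    - [0,0,0]
    - [0,0,0]
    - [0,0,0]
  twist:
    - [0,0,-0.148]
    - [0,0,-0.148]
    - [0,0,-0.148]
    - [0,0,-0.148]
    - [0,0,-0.148]
  grip: [0.5,0.5,0.5,0.5,0.5]

```text
time: 10.5
ee_pos: [0.4408, 0.0078, 0.0915]
tcp_rot: [-179.0, -1.0, 43.1]
wrist_force: [0.2, 0.3, 0.2]
opening: 0.0426
grasp_force: 0.0
```

>>> move_arm:
  offset:
    - [0,0,0]
    - [0,0,0]
    - [0,0,0]
    - [0,0,0]
    - [0,0,0]
  twist:
    - [0,0,-0.148]
    - [0,0,-0.148]
    - [0,0,-0.148]
    - [0,0,-0.148]
    - [0,0,-0.148]
  grip: [0.5,0.5,0.5,0.5,0.5]

```text
time: 11.0
ee_pos: [0.4408, 0.0078, 0.0915]
tcp_rot: [-180.0, -1.4, 85.5]
wrist_force: [-0.6, 0.2, -0.1]
opening: 0.0426
grasp_force: 0.0
```

>>> move_arm:
  offset:
    - [0,0,0]
    - [0,0,0]
    - [0,0,0]
    - [0,0,0]
    - [0,0,0]
  twist:
    - [0,0,-0.148]
    - [0,0,-0.148]
    - [0,0,-0.148]
    - [0,0,-0.148]
    - [0,0,-0.148]
  grip: [0.5,0.5,0.5,0.5,0.5]

```text
time: 11.5
ee_pos: [0.4408, 0.0078, 0.0915]
tcp_rot: [179.1, -1.1, 127.9]
wrist_force: [0.5, -0.7, -0.6]
opening: 0.0428
grasp_force: 0.0
```

>>> move_arm:
  offset:
    - [0,0,0]
    - [0,0,0]
    - [0,0,0]
    - [0,0,0]
    - [0,0,0]
  twist:
    - [0,0,-0.148]
    - [0,0,-0.148]
    - [0,0,-0.148]
    - [0,0,-0.148]
    - [0,0,-0.148]
  grip: [0.5,0.5,0.5,0.5,0.5]

```text
time: 12.0
ee_pos: [0.4408, 0.0078, 0.0915]
tcp_rot: [178.6, -0.2, 170.3]
wrist_force: [0.3, -0.3, -1.3]
opening: 0.0425
grasp_force: 0.0
```

>>> move_arm:
  offset:
    - [0,0,0]
    - [0,0,0]
    - [0,0,0]
  twist:
    - [0,0,-0.148]
    - [0,0,0]
    - [0,0,0]
  grip: [0.5,0.5,0.5]

```text
time: 12.3
ee_pos: [0.4406, 0.0078, 0.091]
tcp_rot: [178.6, -0.0, 178.1]
wrist_force: [0.1, 0.2, 0.3]
opening: 0.0431
grasp_force: 0.0
```

>>> move_arm:
  offset:
    - [0,1.2,0]
    - [0,0,2]
    - [0,0,1.5]
    - [0,0,0.9]
    - [0,0,0]
  twist:
    - [0.024,0,0]
    - [0,0,0]
    - [0,0,0]
    - [0,0,0]
    - [0,0,0]
  grip: [0.5,0.5,0.5,0.5,0.5]

```text
time: 12.8
ee_pos: [0.4399, 0.0197, 0.0458]
tcp_rot: [180.0, -0.2, 178.3]
wrist_force: [-0.4, -1.2, -0.3]
opening: 0.0427
grasp_force: 0.0
```

>>> move_arm:
  offset:
    - [-0.8,0,0]
    - [-0.8,0,0]
    - [-0.7,0,0]
    - [-0.5,0,0]
    - [-0.5,0,0]
  twist:
    - [0,0,0]
    - [0,0,0]
    - [0,0,0]
    - [0,0,0]
    - [0,0,0]
  grip: [0.5,0.5,0.5,0.5,0.5]

```text
time: 13.3
ee_pos: [0.4741, 0.0188, 0.0467]
tcp_rot: [180.0, -0.1, 178.4]
wrist_force: [-0.7, 0.2, 1.0]
opening: 0.0428
grasp_force: 0.2
```

```bash
cat > bat.py <<'E'
from h import *
np.set_printoptions(precision=4,suppress=True)
import sys
for n in ['top','side']:
    c=cam(n);save(c,n+sys.argv[1]);
    for k,z in dict(batten_center=.028,stop_tip=.066,stop_pin=.066).items():
        for r in finder.pinpoint(c,k)[:1]: print(n,k,r['p'],atz(c,r['position'],z))
o=c['o'];print(o['ee_pos'],o['tcp_rot'],o['wrist_force'],o['time'])
E
python3 bat.py 6.png
```

```text
top stop_tip 0.66 [ 0.525  -0.1232  0.066 ]
top stop_pin 0.74 [ 0.4926 -0.3902  0.066 ]
side batten_center 0.68 [0.5192 0.0162 0.028 ]
side stop_tip 0.65 [ 0.5268 -0.1398  0.066 ]
side stop_pin 0.84 [ 0.5642 -0.1178  0.066 ]
[0.4735 0.0189 0.0465] [179.9615  -0.0803 178.3923] [-0.234   0.0263  0.3388] 13.5
```

>>> move_arm:
  offset:
    - [-0.5,0,0]
    - [-0.5,0,0]
    - [-0.5,0,0]
    - [-0.4,0,0]
    - [0,0,0]
  twist:
    - [0,0,0]
    - [0,0,0]
    - [0,0,0]
    - [0,0,0]
    - [0,0,0]
  grip: [0.5,0.5,0.5,0.5,0.5]

```text
time: 14.2
ee_pos: [0.4931, 0.0183, 0.0465]
tcp_rot: [180.0, -0.1, 178.4]
wrist_force: [-0.3, -1.2, 0.6]
opening: 0.0424
grasp_force: 0.0
```

>>> move_arm:
  offset:
    - [-0.2,0,0]
    - [-0.2,0,0]
    - [-0.1,0,0]
    - [0,0,0]
  twist:
    - [0,0,0]
    - [0,0,0]
    - [0,0,0]
    - [0,0,0]
  grip: [0.5,0.5,0.5,0.5]

```text
time: 14.6
ee_pos: [0.4977, 0.0182, 0.0466]
tcp_rot: [180.0, -0.1, 178.4]
wrist_force: [-0.4, 0.1, 0.6]
opening: 0.0427
grasp_force: 0.0
```

>>> move_arm:
  offset:
    - [-0.1,0,0]
    - [-0.1,0,0]
    - [0,0,0]
  twist:
    - [0,0,0]
    - [0,0,0]
    - [0,0,0]
  grip: [0.5,0.5,0.5]

```text
time: 14.9
ee_pos: [0.4997, 0.0181, 0.0466]
tcp_rot: [180.0, -0.0, 178.4]
wrist_force: [0.3, -1.0, -0.2]
opening: 0.0423
grasp_force: 0.0
```

>>> move_arm:
  offset:
    - [-0.1,0,0]
    - [-0.1,0,0]
    - [0,0,0]
  twist:
    - [0,0,0]
    - [0,0,0]
    - [0,0,0]
  grip: [0.5,0.5,0.5]

```text
time: 15.2
ee_pos: [0.5017, 0.0181, 0.0466]
tcp_rot: [180.0, -0.1, 178.4]
wrist_force: [-0.5, 0.3, -0.5]
opening: 0.0426
grasp_force: 0.0
```

>>> move_arm:
  offset:
    - [-0.1,0,0]
    - [0,0,0]
  twist:
    - [0,0,0]
    - [0,0,0]
  grip: [0.5,0.5]

```text
time: 15.4
ee_pos: [0.5027, 0.0181, 0.0466]
tcp_rot: [180.0, -0.1, 178.4]
wrist_force: [-0.2, -0.1, -0.6]
opening: 0.0426
grasp_force: 0.0
```

>>> move_arm:
  offset:
    - [-0.1,0,0]
    - [0,0,0]
  twist:
    - [0,0,0]
    - [0,0,0]
  grip: [0.5,0.5]

```text
time: 15.6
ee_pos: [0.5036, 0.018, 0.0466]
tcp_rot: [180.0, -0.1, 178.4]
wrist_force: [0.1, 0.1, -0.2]
opening: 0.0428
grasp_force: 0.0
```

>>> move_arm:
  offset:
    - [-0.1,0,0]
    - [0,0,0]
  twist:
    - [0,0,0]
    - [0,0,0]
  grip: [0.5,0.5]

```text
time: 15.8
ee_pos: [0.5044, 0.018, 0.0465]
tcp_rot: [180.0, -0.1, 178.4]
wrist_force: [-1.5, 0.1, 0.3]
opening: 0.043
grasp_force: 0.6
```

>>> move_arm:
  offset:
    - [-0.1,0,0]
    - [0,0,0]
  twist:
    - [0,0,0]
    - [0,0,0]
  grip: [0.5,0.5]

```text
time: 16.0
ee_pos: [0.5045, 0.018, 0.0464]
tcp_rot: [180.0, -0.2, 178.4]
wrist_force: [-6.6, 0.9, 4.0]
opening: 0.042
grasp_force: 3.4
```

```bash
python3 look.py w7.png; python3 bat.py 7.png
```

```text
[0.5045 0.018  0.0464] [179.9603  -0.1906 178.3934] [-6.5921  0.8967  3.9588] 16.0 (array([[ 0.0276,  0.9532,  0.3009],
       [ 0.9996, -0.0266, -0.0074],
       [ 0.001 ,  0.301 , -0.9536]]), array([0.4258, 0.0202, 0.1671]))
stop_tip 0.5 [327.9, 366.5] [0.4704 0.0212 0.107 ] [0.521  0.0222 0.0387]
batten_center 0.82 [329.0, 382.0] [0.537  0.0227 0.028 ] [0.5288 0.0225 0.0383]
z38 blob [  224   296   186   129 10296] ((520.5386352539062, 18.367691040039062), (70.07831573486328, 59.011741638183594), 89.82759857177734) [0.5282 0.0172 0.0377]
z50 blob [442 455  50  25 864] ((564.6463623046875, 77.68094635009766), (21.508756637573242, 9.839323997497559), 83.65869140625)
z50 blob [142 456  50  24 860] ((561.04931640625, -44.75487518310547), (9.693275451660156, 20.836284637451172), 0.9594937562942505)
top stop_tip 0.49 [ 0.5204 -0.1166  0.066 ]
top stop_pin 0.58 [ 0.5544 -0.122   0.066 ]
side batten_center 0.64 [0.5406 0.0299 0.028 ]
side stop_pin 0.65 [ 0.5591 -0.1176  0.066 ]
[0.5046 0.018  0.0465] [179.9598  -0.177  178.393 ] [-6.3687  0.2274  4.2258] 16.5
```

View pics/w7.png

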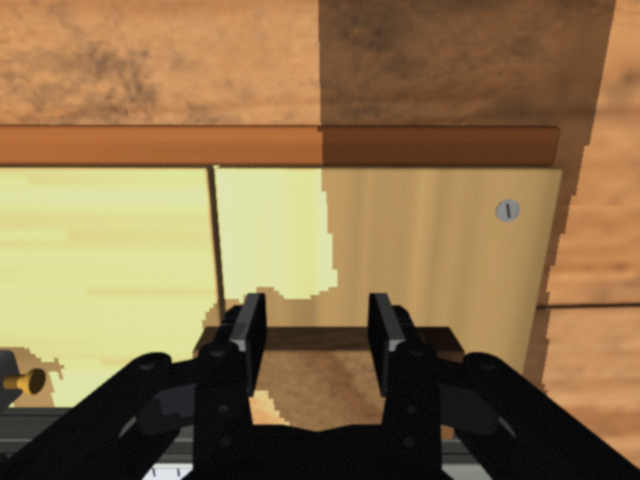

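The batten lies flat along the fence, with its front edge level across row 338, and the screw head is at (38,381). I'm backing off, closing the fingers and moving to the batten's left end.

>>> move_arm:
  offset:
    - [0.5,0,0]
    - [1,0,0]
    - [0,0,-2]
    - [0,0,-2]
    - [0,3,0]
  twist:
    - [0,0,0]
    - [0,0,0]
    - [0,0,0]
    - [0,0,0]
    - [0,0,0]
  grip: [0.5,0.5,0.5,0,0]

```text
time: 17.2
ee_pos: [0.4923, 0.047, 0.0895]
tcp_rot: [180.0, 0.2, 178.2]
wrist_force: [0.8, -0.3, -0.2]
opening: 0.0147
grasp_force: 0.0
```

>>> move_arm:
  offset:
    - [-1.5,3,0]
    - [-1.5,3,0]
    - [-1.5,0,0]
    - [0,0,1]
    - [0,0,0]
  twist:
    - [0,0,0]
    - [0,0,0]
    - [0,0,0]
    - [0,0,0]
    - [0,0,0]
  grip: [0,0,0,0,0]

```text
time: 17.7
ee_pos: [0.5367, 0.1067, 0.0748]
tcp_rot: [-180.0, -0.2, 178.4]
wrist_force: [-0.3, -0.5, 0.0]
opening: 0.0
grasp_force: 0.0
```

```bash
python3 look.py w8.png; python3 bat.py 8.png
```

```text
[0.5367 0.1067 0.0748] [-179.9974   -0.217   178.3857] [-0.2715 -0.4701  0.0251] 17.7 (array([[ 0.0278,  0.9534,  0.3005],
       [ 0.9996, -0.0266, -0.0081],
       [ 0.0003,  0.3006, -0.9538]]), array([0.458 , 0.109 , 0.1955]))
batten_center 0.81 [144.5, 290.8] [0.5359 0.0225 0.028 ] [0.5319 0.027  0.0366]
z38 blob [    6   253   249    78 17317] ((532.2615356445312, 21.973834991455078), (110.55712890625, 37.425716400146484), 88.86166381835938) [0.531  0.0218 0.0377]
z50 blob [   0  353  206   26 4323] ((563.86474609375, 7.074565887451172), (95.1209716796875, 11.920010566711426), 88.1932601928711)
z50 blob [   0  388  144   25 2839] ((582.8964233398438, -11.71347427368164), (69.25863647460938, 12.33454418182373), 89.17758178710938)
top batten_center 0.65 [0.5438 0.0188 0.028 ]
top stop_tip 0.66 [ 0.5213 -0.1291  0.066 ]
top stop_pin 0.9 [ 0.5604 -0.1232  0.066 ]
side batten_center 0.89 [0.5389 0.0252 0.028 ]
side stop_tip 0.55 [ 0.5208 -0.1187  0.066 ]
side stop_pin 0.69 [ 0.4915 -0.2824  0.066 ]
[0.5381 0.107  0.0769] [179.959   -0.0395 178.3853] [ 0.4423  0.4104 -0.0522] 18.2
```

View pics/w8.png

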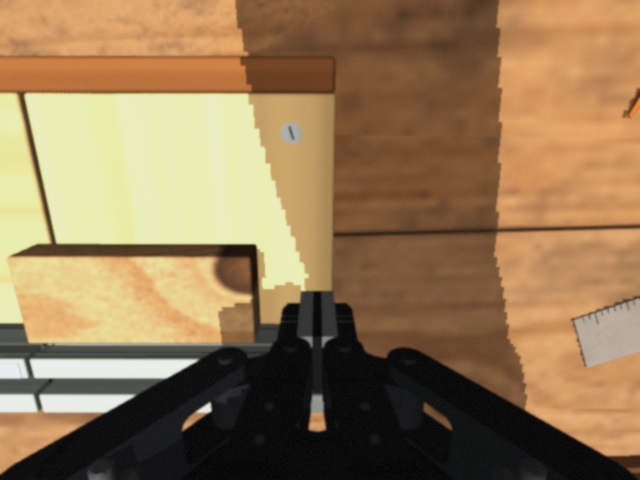

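The batten's left end is at column 258 and the closed fingers sit just to its left, clear of it. I'm descending, with a check on the screw position.

>>> move_arm:
  offset:
    - [0,0,1.2]
    - [0,0,1]
    - [0,0,0.6]
    - [0,0,0]
  twist:
    - [0,0,0]
    - [0,0,0]
    - [0,0,0]
    - [0,0,0]
  grip: [0,0,0,0]

```text
time: 18.8
ee_pos: [0.5372, 0.1069, 0.0469]
tcp_rot: [180.0, -0.2, 178.4]
wrist_force: [-0.2, 0.1, -0.4]
opening: 0.0002
grasp_force: 0.0
```

```bash
python3 -c "
from h import *
c=cam('wrist');f=240/np.tan(np.radians(c['vfov'])/2)
M=np.array([[.0276,.9532,.3009],[.9996,-.0266,-.0074],[.001,.301,-.9536]]);t=np.array([.4258,.0202,.1671])
for p in[(46,381),(30,381)]:
    d=M@np.array([(p[0]-c['cx'])/f,(p[1]-c['cy'])/f,1]);print(t+d*(.03-t[2])/d[2])
print(c['o']['ee_pos'],c['o']['wrist_force'])"
```

```text
[ 0.53131029 -0.10043648  0.03      ]
[ 0.5311128  -0.10738887  0.03      ]
[0.53715419 0.10690713 0.04694571] [-0.18665956  0.13534563 -0.42738461]
```

>>> move_arm:
  offset:
    - [0,-0.6,0]
    - [0,-0.4,0]
    - [0,-0.4,0]
    - [0,-0.4,0]
    - [0,-0.5,0]
  twist:
    - [0,0,0]
    - [0,0,0]
    - [0,0,0]
    - [0,0,0]
    - [0,0,0]
  grip: [0,0,0,0,0]

```text
time: 19.35
ee_pos: [0.5375, 0.0838, 0.0488]
tcp_rot: [179.9, -0.0, 178.4]
wrist_force: [0.2, 0.1, 1.4]
opening: 0.0002
grasp_force: 0.6
```

>>> move_arm:
  offset:
    - [0,-0.5,0]
    - [0,-0.5,0]
    - [0,-0.5,0]
    - [0,-0.5,0]
    - [0,-0.5,0]
  twist:
    - [0,0,0]
    - [0,0,0]
    - [0,0,0]
    - [0,0,0]
    - [0,0,0]
  grip: [0,0,0,0,0]

```text
time: 19.85
ee_pos: [0.5368, 0.0588, 0.0487]
tcp_rot: [179.9, -0.0, 178.4]
wrist_force: [-0.3, 2.4, 2.7]
opening: -0.0
grasp_force: 1.4
```

>>> move_arm:
  offset:
    - [0,-0.5,0]
    - [0,-0.5,0]
    - [0,-0.5,0]
    - [0,-0.4,0]
    - [0,0,0]
  twist:
    - [0,0,0]
    - [0,0,0]
    - [0,0,0]
    - [0,0,0]
    - [0,0,0]
  grip: [0,0,0,0,0]

```text
time: 20.35
ee_pos: [0.5362, 0.0395, 0.0486]
tcp_rot: [180.0, -0.1, 178.4]
wrist_force: [-0.3, 0.1, 1.4]
opening: 0.0003
grasp_force: 0.4
```

```bash
python3 look.py w9.png; python3 bat.py 9.png
```

```text
[0.5362 0.0395 0.0486] [179.9829  -0.059  178.3636] [-0.2569  0.0758  1.4282] 20.35 (array([[ 0.0282,  0.9525,  0.3031],
       [ 0.9996, -0.027 , -0.008 ],
       [ 0.0006,  0.3032, -0.9529]]), array([0.4572, 0.0418, 0.1691]))
batten_center 0.62 [155.0, 319.1] [ 0.5365 -0.0288  0.028 ] [ 0.5311 -0.0241  0.0375]
stop_foot 0.4 [157.8, 314.0] [0.4949 0.008  0.1   ] [ 0.5287 -0.0225  0.0379]
z38 blob [    0   272   334    94 23748] ((531.6056518554688, -18.977882385253906), (130.58509826660156, 39.20738220214844), 88.87564086914062) [ 0.5294 -0.0289  0.0377]
z50 blob [278 308  78  25 850] ((526.0950927734375, 39.89739227294922), (27.167831420898438, 5.69126033782959), 88.1707992553711)
z50 blob [   0  389  141   30 3299] ((562.0377807617188, -58.38409423828125), (55.389408111572266, 12.562023162841797), 87.95451354980469)
z50 blob [   0  428   71   29 1317] ((580.66796875, -76.87484741210938), (11.931462287902832, 29.600608825683594), 0.02217143215239048)
top batten_center 0.74 [ 0.5361 -0.027   0.028 ]
top stop_tip 0.67 [ 0.5203 -0.1276  0.066 ]
top stop_pin 0.83 [ 0.5572 -0.1262  0.066 ]
side batten_center 0.53 [ 0.5348 -0.0178  0.028 ]
[0.5361 0.0402 0.0485] [179.9696  -0.0751 178.4023] [-0.5399  1.0047  0.2052] 20.85
```

View pics/w9.png

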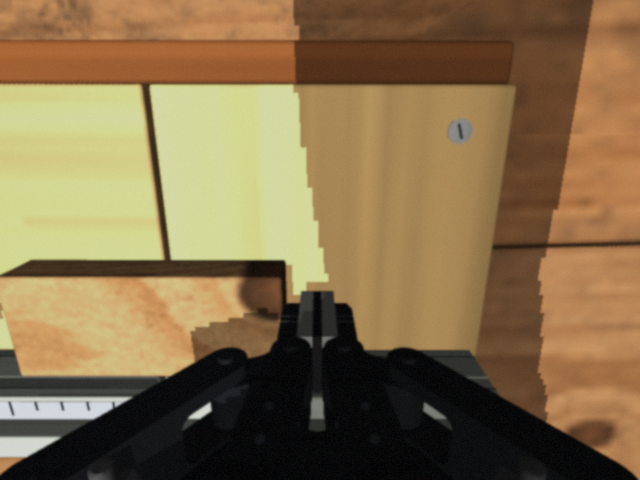

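The batten is still flat on the fence and moving with the fingers; its left end is at column 285. I'm continuing more slowly.

>>> move_arm:
  offset:
    - [0,-0.3,0]
    - [0,-0.3,0]
    - [0,-0.3,0]
    - [0,-0.2,0]
    - [0,0,0]
  twist:
    - [0,0,0]
    - [0,0,0]
    - [0,0,0]
    - [0,0,0]
    - [0,0,0]
  grip: [0,0,0,0,0]

```text
time: 21.55
ee_pos: [0.5359, 0.0287, 0.0486]
tcp_rot: [180.0, -0.1, 178.4]
wrist_force: [-0.3, -0.5, 0.4]
opening: -0.0003
grasp_force: 0.0
```

>>> move_arm:
  offset:
    - [0,-0.1,0]
    - [0,-0.1,0]
    - [0,-0.1,0]
    - [0,0,0]
  twist:
    - [0,0,0]
    - [0,0,0]
    - [0,0,0]
    - [0,0,0]
  grip: [0,0,0,0]

```text
time: 21.95
ee_pos: [0.5358, 0.0261, 0.0486]
tcp_rot: [180.0, -0.1, 178.4]
wrist_force: [0.2, -0.0, -0.8]
opening: 0.0003
grasp_force: 0.0
```

>>> move_arm:
  offset:
    - [0,-0.1,0]
    - [0,-0.1,0]
    - [0,0,0]
  twist:
    - [0,0,0]
    - [0,0,0]
    - [0,0,0]
  grip: [0,0,0]

```text
time: 22.25
ee_pos: [0.5357, 0.024, 0.0486]
tcp_rot: [180.0, -0.1, 178.4]
wrist_force: [0.5, -0.5, 0.4]
opening: 0.0
grasp_force: 0.1
```

>>> move_arm:
  offset:
    - [0,-0.05,0]
    - [0,-0.05,0]
    - [0,0,0]
  twist:
    - [0,0,0]
    - [0,0,0]
    - [0,0,0]
  grip: [0,0,0]

```text
time: 22.55
ee_pos: [0.5357, 0.0231, 0.0486]
tcp_rot: [180.0, -0.1, 178.4]
wrist_force: [-0.3, 1.3, 0.1]
opening: -0.0
grasp_force: 0.1
```

>>> move_arm:
  offset:
    - [0,-0.05,0]
    - [0,-0.05,0]
    - [0,0,0]
  twist:
    - [0,0,0]
    - [0,0,0]
    - [0,0,0]
  grip: [0,0,0]

```text
time: 22.85
ee_pos: [0.5357, 0.0221, 0.0486]
tcp_rot: [180.0, -0.1, 178.4]
wrist_force: [0.2, -0.2, 0.6]
opening: 0.0
grasp_force: 0.1
```

>>> move_arm:
  offset:
    - [0,-0.05,0]
    - [0,0,0]
  twist:
    - [0,0,0]
    - [0,0,0]
  grip: [0,0]

```text
time: 23.05
ee_pos: [0.5357, 0.0216, 0.0486]
tcp_rot: [180.0, -0.1, 178.4]
wrist_force: [0.1, -0.5, 0.5]
opening: -0.0005
grasp_force: 0.1
```

>>> move_arm:
  offset:
    - [0,-0.05,0]
    - [0,0,0]
  twist:
    - [0,0,0]
    - [0,0,0]
  grip: [0,0]

```text
time: 23.25
ee_pos: [0.5356, 0.0211, 0.0486]
tcp_rot: [180.0, -0.1, 178.4]
wrist_force: [-0.1, 0.1, -0.5]
opening: -0.0001
grasp_force: 0.1
```

>>> move_arm:
  offset:
    - [0,-0.05,0]
    - [0,0,0]
  twist:
    - [0,0,0]
    - [0,0,0]
  grip: [0,0]

```text
time: 23.45
ee_pos: [0.5356, 0.0206, 0.0485]
tcp_rot: [180.0, -0.1, 178.4]
wrist_force: [0.5, 1.2, 0.3]
opening: -0.0002
grasp_force: 0.1
```

>>> move_arm:
  offset:
    - [0,-0.05,0]
    - [0,0,0]
  twist:
    - [0,0,0]
    - [0,0,0]
  grip: [0,0]

```text
time: 23.65
ee_pos: [0.5356, 0.0201, 0.0486]
tcp_rot: [180.0, -0.1, 178.4]
wrist_force: [0.1, 0.6, 0.0]
opening: 0.0001
grasp_force: 0.2
```

```bash
python3 bat.py 10.png;python3 look.py w10.png|head -6; python3 -c "
import cv2
a=cv2.imread('pics/top10.png');cv2.imwrite('pics/c10.png',cv2.resize(a[215:300,255:410],None,fx=5,fy=5,interpolation=cv2.INTER_CUBIC))"
```

```text
top batten_center 0.74 [ 0.539  -0.0499  0.028 ]
top stop_tip 0.67 [ 0.5219 -0.1224  0.066 ]
top stop_pin 0.68 [ 0.5596 -0.1263  0.066 ]
side batten_center 0.71 [0.5555 0.0073 0.028 ]
side stop_tip 0.39 [ 0.5277 -0.1315  0.066 ]
side stop_pin 0.53 [ 0.5305 -0.1447  0.066 ]
[0.5356 0.0201 0.0486] [179.9669  -0.0609 178.3931] [-0.0605  0.2542 -0.364 ] 23.85
[0.5356 0.0201 0.0486] [179.9632  -0.061  178.3952] [0.2974 0.664  0.2719] 24.05 (array([[ 0.0276,  0.9526,  0.3031],
       [ 0.9996, -0.0266, -0.0075],
       [ 0.0009,  0.3032, -0.9529]]), array([0.4567, 0.0224, 0.1691]))
batten_center 0.97 [155.7, 314.8] [ 0.5339 -0.0476  0.028 ] [ 0.5283 -0.0425  0.0383]
z38 blob [    0   272   353    95 24234] ((530.3319702148438, -36.70796203613281), (141.5853271484375, 39.67692565917969), 89.83071899414062) [ 0.529  -0.0481  0.0377]
z50 blob [278 309  78  24 851] ((525.6307983398438, 20.53915023803711), (27.161962509155273, 6.03274393081665), 87.92435455322266)
```

View pics/c10.png

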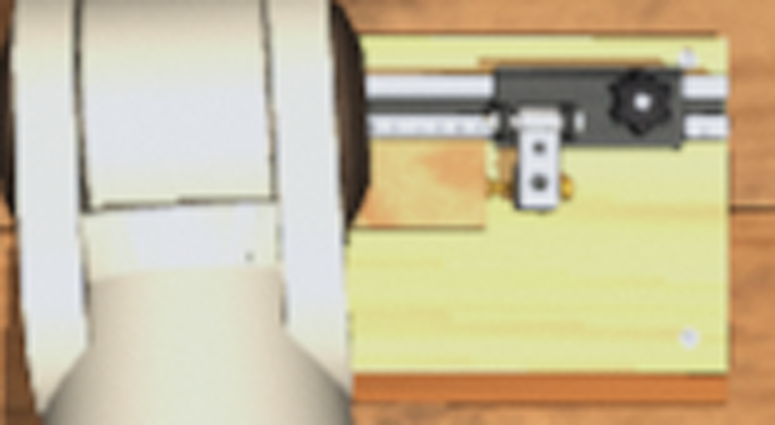

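The batten end (column 485) is 0–2 mm from the brass screw head (490). I'm continuing to feel for it.

>>> move_arm:
  offset:
    - [0,-0.05,0]
    - [0,-0.05,0]
    - [0,0,0]
  twist:
    - [0,0,0]
    - [0,0,0]
    - [0,0,0]
  grip: [0,0,0]

```text
time: 24.65
ee_pos: [0.5356, 0.0191, 0.0485]
tcp_rot: [180.0, -0.1, 178.4]
wrist_force: [0.6, 0.9, 0.2]
opening: 0.0003
grasp_force: 0.2
```

>>> move_arm:
  offset:
    - [0,-0.05,0]
    - [0,0,0]
  twist:
    - [0,0,0]
    - [0,0,0]
  grip: [0,0]

```text
time: 24.85
ee_pos: [0.5356, 0.0186, 0.0486]
tcp_rot: [180.0, -0.1, 178.4]
wrist_force: [0.0, 0.9, -0.0]
opening: 0.0
grasp_force: 0.2
```

>>> move_arm:
  offset:
    - [0,-0.05,0]
    - [0,0,0]
  twist:
    - [0,0,0]
    - [0,0,0]
  grip: [0,0]

```text
time: 25.05
ee_pos: [0.5355, 0.0181, 0.0486]
tcp_rot: [180.0, -0.1, 178.4]
wrist_force: [0.9, 0.8, 1.1]
opening: 0.0004
grasp_force: 0.2
```

>>> move_arm:
  offset:
    - [0,-0.05,0]
    - [0,0,0]
  twist:
    - [0,0,0]
    - [0,0,0]
  grip: [0,0]

```text
time: 25.25
ee_pos: [0.5355, 0.0176, 0.0486]
tcp_rot: [180.0, -0.1, 178.4]
wrist_force: [-0.6, 0.4, -0.5]
opening: -0.0002
grasp_force: 0.2
```

>>> move_arm:
  offset:
    - [0,-0.05,0]
    - [0,0,0]
  twist:
    - [0,0,0]
    - [0,0,0]
  grip: [0,0]

```text
time: 25.45
ee_pos: [0.5355, 0.0172, 0.0486]
tcp_rot: [179.9, -0.1, 178.4]
wrist_force: [-1.1, 0.9, -0.0]
opening: -0.0001
grasp_force: 0.6
```

>>> move_arm:
  offset:
    - [0,-0.05,0]
    - [0,0,0]
  twist:
    - [0,0,0]
    - [0,0,0]
  grip: [0,0]

```text
time: 25.65
ee_pos: [0.5355, 0.0168, 0.0486]
tcp_rot: [179.9, -0.1, 178.4]
wrist_force: [-0.7, 3.6, 0.4]
opening: -0.0002
grasp_force: 1.2
```

>>> move_arm:
  offset:
    - [0,-0.05,0]
    - [0,0,0]
  twist:
    - [0,0,0]
    - [0,0,0]
  grip: [0,0]

```text
time: 25.85
ee_pos: [0.5355, 0.0164, 0.0486]
tcp_rot: [179.9, -0.1, 178.4]
wrist_force: [-0.1, 5.0, -0.2]
opening: -0.0002
grasp_force: 2.3
```

>>> move_arm:
  offset:
    - [0,0,0]
    - [0,0,0]
    - [0,0,0]
  twist:
    - [0,0,0]
    - [0,0,0]
    - [0,0,0]
  grip: [0,0,0]

```text
time: 26.15
ee_pos: [0.5355, 0.0163, 0.0486]
tcp_rot: [179.9, -0.1, 178.4]
wrist_force: [0.0, 5.2, 0.2]
opening: 0.0002
grasp_force: 2.5
```

```bash
python3 bat.py 11.png; python3 -c "
from h import *
for i in range(4):
    c=cam('top');print(bot.get_obs()['wrist_force'])
for k in['stop_pin','stop_tip','batten_center']:print(k,finder.pinpoint(c,k)[:1])
a=cv2.cvtColor(c['color'],cv2.COLOR_RGB2BGR);cv2.imwrite('pics/c11.png',cv2.resize(a[215:300,255:410],None,fx=5,fy=5,interpolation=cv2.INTER_CUBIC))
b=cv2.imread('pics/top10.png')
# subpixel shift of knob/carriage region and arm
for s in [(slice(226,246),slice(372,395)),(slice(237,258),slice(356,370))]:
    A=cv2.cvtColor(a,cv2.COLOR_BGR2GRAY)[s].astype(np.float32);B=cv2.cvtColor(b,cv2.COLOR_BGR2GRAY)[s].astype(np.float32);print(cv2.phaseCorrelate(B,A))"
```

```text
top batten_center 0.91 [ 0.5333 -0.0572  0.028 ]
top stop_tip 0.72 [ 0.5163 -0.1275  0.066 ]
top stop_pin 0.85 [ 0.5559 -0.1298  0.066 ]
side batten_center 0.54 [ 0.5441 -0.0524  0.028 ]
side stop_tip 0.36 [ 0.5269 -0.1379  0.066 ]
side stop_pin 0.27 [0.5267 0.0065 0.066 ]
[0.5355 0.0162 0.0486] [179.9478  -0.0566 178.3982] [-1.0925  5.2623  2.0984] 26.35
[0.24745818 5.21025273 0.41227532]
[ 0.67712895  5.33387191 -0.03536243]
[ 0.52364184  5.27442102 -0.25927553]
[0.03467907 5.20790207 0.59697985]
stop_pin [{'position': [362.2, 241.4], 'p': 0.96}]
stop_tip []
batten_center [{'position': [331.5, 252.0], 'p': 0.73}]
((0.015131302624844523, 0.0551818683644516), 0.9939470877250035)
((1.289894174770029, -0.16031097666303395), 0.9630709734227922)
```

View pics/c11.png

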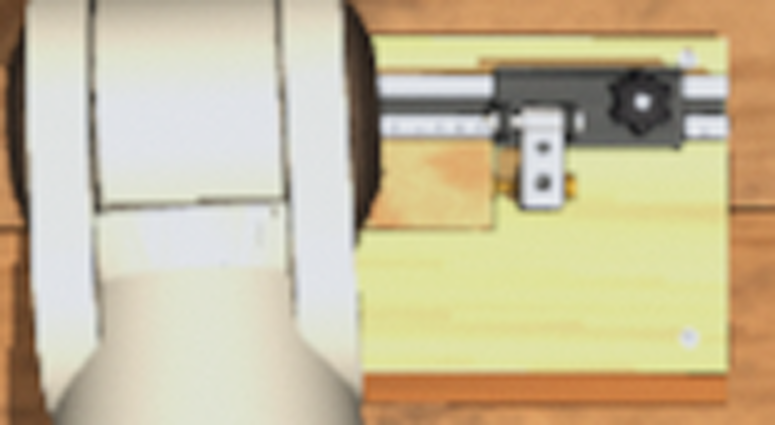

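The batten bears on the screw, the arm has moved about 2.7 mm to the right, and the carriage has not moved. The push held at 5.2 N for over 0.5 s. I'm backing off along the fence and then up.

>>> move_arm:
  offset:
    - [0,0,0]
    - [0,0.05,0]
    - [0,0.1,0]
    - [0,0.3,0]
    - [0,1,0]
  twist:
    - [0,0,0]
    - [0,0,0]
    - [0,0,0]
    - [0,0,0]
    - [0,0,0]
  grip: [0,0,0,0,0]

```text
time: 27.4
ee_pos: [0.5359, 0.0302, 0.0485]
tcp_rot: [-180.0, -0.1, 178.3]
wrist_force: [-0.1, -0.2, -0.5]
opening: 0.0001
grasp_force: 0.0
```

>>> move_arm:
  offset:
    - [0,2,0]
    - [0,0,-3]
    - [0,0,-4]
    - [0,0,-4]
    - [0,0,0]
  twist:
    - [0,0,0]
    - [0,0,0]
    - [0,0,0]
    - [0,0,0]
    - [0,0,0]
  grip: [0,0,0,0,0]

```text
time: 27.9
ee_pos: [0.5387, 0.0512, 0.1644]
tcp_rot: [179.9, 0.4, 178.4]
wrist_force: [0.9, 1.0, 1.1]
opening: -0.0005
grasp_force: 0.0
```

```bash
python3 look.py w12.png|grep -E 'batten|38'; python3 -c "
from h import *
c=cam('top');a=cv2.cvtColor(c['color'],cv2.COLOR_RGB2GRAY);o=bot.get_obs();print(o['ee_pos'],o['wrist_force'],o['time'])
for n in('top10.png','top11.png'):
  b=cv2.imread('pics/'+n,0)
  for s in [(slice(226,246),slice(372,395)),(slice(237,258),slice(356,370)),(slice(242,262),slice(336,360))]:
    print(n,cv2.phaseCorrelate(b[s].astype(np.float32),a[s].astype(np.float32)))"
```

```text
[0.5387 0.0512 0.1644] [179.9277   0.4133 178.4056] [0.9459 1.0266 1.0516] 27.9 (array([[ 0.0274,  0.95  ,  0.311 ],
batten_center 0.73 [173.6, 227.6] [ 0.5325 -0.0502  0.028 ] [ 0.5293 -0.0458  0.0389]
z38 blob [  83  201  167   57 8727] ((531.6241455078125, -52.322078704833984), (112.90624237060547, 40.330440521240234), 87.88399505615234) [ 0.5301 -0.0514  0.0377]
z50 blob [  51  265  156   53 3875] ((570.3170776367188, -76.49263763427734), (99.05650329589844, 40.09644317626953), 87.88059997558594)
z50 blob [ 209  295   91   17 1306] ((583.4993896484375, 6.401899337768555), (63.26232147216797, 11.76598072052002), 88.6250991821289)
z50 blob [ 499  392  141   12 1044] ((669.3409423828125, 242.45913696289062), (107.36456298828125, 3.2992799282073975), 89.79899597167969)
[0.53598762 0.05055124 0.15718022] [-0.56140254 -0.46289419 -0.44298857] 28.25
top10.png ((0.017523822276871215, 0.09024436611929865), 0.9764283875624339)
top10.png ((1.2955642513867973, -0.1619770171370405), 0.9615951776504517)
top10.png ((0.27980842424748253, 0.08143720706421043), 1.0549169157942135)
top11.png ((0.060792499895486074, 0.04634633612631944), 0.9752977942426999)
top11.png ((0.43549372789014384, 0.05215593594886592), 1.0379153690404361)
top11.png ((0.15639069397548155, -0.11754667900631333), 1.0043837194641432)
```

```bash
python3 -c "
from workcell import bot
print(bot.job_done())"
```

```text
the job is handed in; nothing more can be done
None
```

The job is handed in, but no verdict came back. By my own checks, the spring threw the stop arm down. The batten lies flat along the fence and was pressed against the screw at about 5.2 N for over 0.5 s. The arm's side play is taken up, the carriage did not visibly move, and the gripper is clear.

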